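Find the sound clamp bay with a feeler gauge

ROBOT

A 7-joint arm with a two-finger parallel gripper is mounted at the origin on a cart in front of the work surface, level with it; the furniture and walls round the work are solid. World frame = base frame: x ahead of the robot, y to its left, z up, the work surface at z = 0. Lengths are in m, angles in rad, forces in N, time in s.
With the tool pointing down it reaches from about 0.425 to 1.025 m from the base axis. Payload 9.4 kg.
Tool frame: the origin (TCP) lies on the centre line of the jaws, within the pads' length; the fingertips stand env.finger_overhang ahead of it and the grasp point (between the pads) lies 3 mm ahead of it (env.finger_overhang is the distance from the TCP to the fingertips, in m); z points along the fingers, y is the line along which they close (so a half turn about z gives the same grasp; the last joint's range is limited). The gripper opens to 93 mm and grips with 3 to 60 N. Pads are 15 mm wide; open, the fingers measure 128 mm over their backs; the gripper's body (75 mm by 188 mm) begins 65 mm behind the grasp point.
Start: joints at [-1.426, 0.599, -0.003, 1.599, 0.002, 0.943, -0.08], TCP at [0.159, 0.707, 0.241] pointing down, gripper open.
Joint ranges: [-2.57, 2.57], [-0.35, 1.97], [-1.29, 1.29], [0.11, 2.56], [-1.05, 4.19], [0.11, 1.86], [-2.63, 2.63]. Speed limits (rad/s): [2.22, 2.22, 3.01, 3.01, 3.14, 3.14, 3.14].

INTERFACE

Orientations are given as a rotation vector (axis times angle).
In Python, from plant import read_state, eyes, env gives the robot as it stands.
- The arm moves only by the tool carry_out, never from a script. Its argument "increments" is a list that holds one entry, the list of rows, each a list of 6 numbers: the shift along the tool's x, y, z in m, then the turn, a rotation vector about the tool's x, y, z in degrees. In form: [[[dx, dy, dz, wx, wy, wz], ...]]. A call has 1 to 5 rows; each row is the pose to reach, as a shift and turn from the pose commanded when the call began, along the tool's axes at that moment; what a row does not reach only later rows make up. A row lasts 1/8 s, in which the tool goes at most 62.5 mm and 10.7 degrees, less where a joint would pass 70% of its speed; a pose out of reach is approached as far as the arm can. A call with a gripper value outside its range is refused whole. "jaw" is the gripper's target within -1 to 1 (fully open at 1, half-way at 0, shut at -1), set as the call begins (left out, the last holds). The fingers move at their own pace and stop on an object; the grip force is fixed at half the most. Time passes only in rows, so rows that repeat a pose let the fingers close. It gives the time, the measured TCP pose, the force, the opening and the grip force at its end, in the units of the state.
- read_state(): the state, without advancing time (a new reading comes with each control period).
- eyes.read_camera(name): name is "scene" or "top" or "wrist"; returns a dict with "img" (420x560x3 uint8, blue, green, red), "z_map" (420x560 float32, m along the optical axis (not along the pixel's ray), 0 where there is no reading), "intrinsics" (3x3 intrinsics, pixels), "R" (3x3) and "t" (3): a world point X has camera coordinates R X + t; the wrist camera has in their place "hand_eye" (4x4, takes a point from camera to tool coordinates, whose origin is the TCP and whose axes are the flange's). Camera axes: x right, y down, z forward; pixel columns grow to the right and rows downward; lengths in m; the calibration is good to about 2 mm. A picture is of the moment at which its call begins: read the wrist's pose just before it.
- env.hand_in(): hands the job in; it is judged then, once.
The state is a dict: "time": time; "qpos": joint angles; "joint_velocities": joint speeds; "joint_efforts": joint torques, N m; "tcp_pos": TCP position; "tool_rot": TCP orientation; "wrist_force": force on the tool from outside, world axes, zero at the start; "ft_torque": the same for the moment, N m; "width": finger opening in m; "grasp_force": force on a finger pad.
Only numpy, scipy, OpenCV 4.12 (cv2) and the standard library are available. Lean on these libraries where they do the work, as an engineer would, in place of code of your own. Each camera call takes 0.05 s, during which the arm holds its last target. There are 200 camera calls.

TASK

Find out by feel which one of the plate clamp's four bays still has a sound spring pad: gently slide the feeler gauge's blade into the bays, never forcing it, and judge by the drag (worn bays let it run in freely, the over-tight one stops it, the sound one lets it all the way in with a light steady drag). Leave the gauge let go and standing on the worktop with its blade fully home in the sound bay, and leave everything else on the bench alone.

Things in the scene. Friction and masses are not known exactly. Their poses are not given: they have to be found in the camera images.
- gauge: Feeler gauge, 0.1 to 0.17 kg, standing: metal foot 44 (x) x 30 (y) x 6 mm high, on it an upright grey grip 36 (x) x 14 (y) mm rising to z = 90, ahead of it (+x) a steel blade. Origin: centre of the foot's underside, z up; the foot's front edge is at x = +22. Take it from above across the 14 mm grip.
- gauge_tip (a point): Middle of the blade's rounded tip, at (92, 0, 21) mm in the gauge's frame, same axes. The blade is 5 mm thick (y), 20 mm tall (z = 11 to 31), and stands 70 mm ahead of the foot.
- clamp_block: White plate clamp with a grey cover, screwed down: 80 (x) x 140 (y) x 46 mm high, origin under its centre, z up. Its front face, x = -40, has four equal bay mouths. Fully home: gauge's foot on the worktop, its front edge at that face (gauge origin at clamp x = -62), gauge +x along clamp +x. Which bay has which pad changes every time and is hidden by the cover.
- bay_1 (a point): Centre of the first bay's mouth, at (-40, -51, 22) mm in the clamp's frame, same axes. Every bay is 11 mm wide (3 mm play each side of the blade), 32 mm tall (z = 6 to 38) and runs straight back (+x) for 76 mm. On its +y wall sits a pressing pad: a ramp from 16 to 40 mm behind the mouth, then flat to 56 mm.
- bay_2 (a point): Mouth of the second bay, at (-40, -17, 22) mm in the clamp's frame. The one sound pad, whichever bay it is in: a soft spring presses the blade towards -y with about 5 N; a drag of about 1 to 4 N as it slides on (at most about 9 N while the tip climbs the ramp); the blade goes fully home and, let go, is pressed to the -y wall.
- bay_3 (a point): Mouth of the third bay, at (-40, +17, 22) mm in the clamp's frame. The two worn pads, whichever bays they are in, do not reach the blade: it runs fully in with no drag and no sideways push, unless it rubs a wall because it is off centre.
- bay_4 (a point): Mouth of the fourth bay, at (-40, +51, 22) mm in the clamp's frame. The one over-tight pad, whichever bay it is in, gives only about 1 mm per 9 N sideways: on its ramp, with the tip about 30 to 50 mm behind the mouth, the push needed climbs past 12 N and keeps climbing. Do not force it; draw back.
- tip_box_1: Bystander: tip box, 68 x 120 x 62 mm high; origin at the centre of its underside. Leave it alone.
- tube_rack: Bystander: orange microtube rack, 62 x 150 x 46 mm high; origin at the centre of its underside. Leave it alone.
- timer: Bystander: flat lab timer, 66 x 62 x 18 mm high; origin at the centre of its underside. Leave it alone.
- marker_1: Bystander: marker pen lying down, 12 x 132 x 13 mm high; origin at the centre of its underside. Leave it alone.
- glass_plate: Bystander: pair of glass plates lying flat, 73 x 101 x 6 mm high; origin at the centre of its underside. Leave it alone.

How it is judged:
By the outcome, as a careful person would: the job done as asked, in the order asked, and still so for the second after the job is handed in, with the robot touching nothing.
It also fails if it takes over 69 s, if anything falls off the work surface, if the arm or the gripper's body presses on something with over 40 N, if the wrist force passes 120 N, or if a joint passes its speed limit or range.

## Working session

There is one attempt and no reset: what is moved stays moved. The work goes in short steps, Python scripts to look and compute and a tool call to move; the robot and the scene stay as the last step left them, time stands still between calls to the robot, and variables do not carry over. Pictures are saved under pics/ and viewed, at most 10 in all, crops included, and the job is handed in when it is done.

Besides the shell and the picture viewer there is one more tool, called after "Emit:" in YAML: its name, and indented under it one key for each argument. carry_out: Moves the arm, as the interface text tells. Its arguments: {"type":"object","properties":{"increments":{"type":"array","items":{"type":"array","items":{"type":"array","items":{"type":"number"}}}},"jaw":{"type":"number"}},"required":["increments"]}

```bash
mkdir -p pics; ls; python3 - <<'E'
from plant import read_state, eyes, env
import cv2,pickle
print(read_state(), env.finger_overhang)
d={}
for n in ("scene","top"):
    c=eyes.read_camera(n); d[n]=c; cv2.imwrite(f"pics/{n}0.png",c["img"])
    print(n,c["intrinsics"],c["R"],c["t"])
pickle.dump(d,open("cam0.pkl","wb"))
E
```

```text
pics
{'time': 0.0, 'qpos': array([-1.4257288 ,  0.60014169, -0.00256816,  1.60013655,  0.00180439,
        0.94291206, -0.07981191]), 'joint_velocities': array([-0.00138534, -0.00133199,  0.00095087,  0.00183335, -0.00227032,
       -0.00049329, -0.00037656]), 'joint_efforts': array([ 3.01773453e-04, -7.65066862e+01,  1.49747875e+00, -2.52352917e+01,
       -5.23856899e-02,  1.67760003e-02,  1.25392603e-04]), 'tcp_pos': array([0.15936583, 0.7067894 , 0.23974525]), 'tool_rot': array([-3.47524611e-01, -3.12226920e+00,  2.50510268e-03]), 'wrist_force': array([-0.4433744 , -0.61890238, -0.45128114]), 'ft_torque': array([0.00592127, 0.02575646, 0.01989192]), 'grasp_force': 0.0, 'width': 0.09306386556258703} 0.022
scene [[446.06869039   0.         278.58830964]
 [  0.         446.06869039 210.70145258]
 [  0.           0.           1.        ]] [[ 0.69393897 -0.71991779 -0.0129261 ]
 [-0.41985198 -0.38998659 -0.81953326]
 [ 0.58495557  0.57413311 -0.5728858 ]] [-0.34880362  0.2558562   1.10931229]
top [[486.25124365   0.         279.6639462 ]
 [  0.         486.25124365 202.17145421]
 [  0.           0.           1.        ]] [[-0.01048667 -0.99971326 -0.02152741]
 [-0.99093041  0.01327398 -0.13371883]
 [ 0.13396625  0.0199299  -0.99078547]] [0.01932106 0.53529591 1.39010287]
```

View pics/scene0.png

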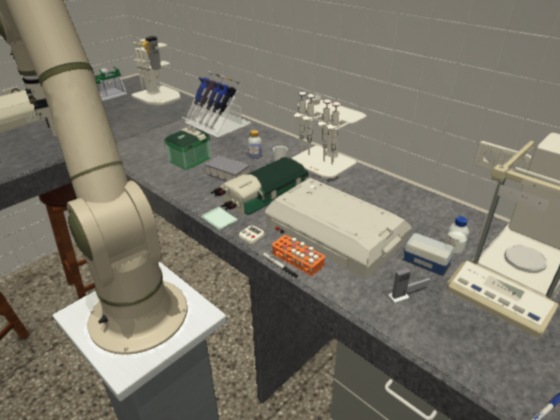

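View pics/top0.png

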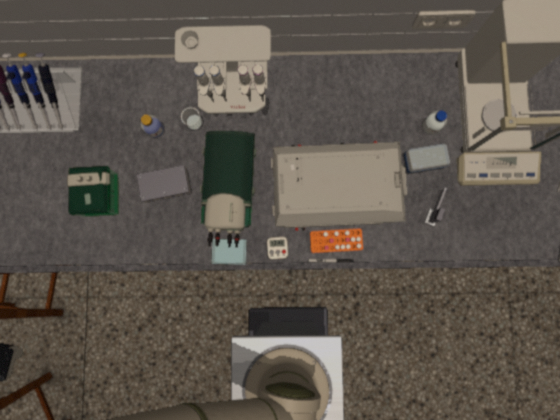

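The scene shows the gauge on the right (top view ~(437,207), blade pointing up) and a grey-covered box at top view ~(163,183), probably the clamp. The timer, rack, pen and glass plate lie along the front edge. I'll enlarge the parts that matter.

```bash
python3 - <<'E'
import pickle,cv2,numpy as np
d=pickle.load(open("cam0.pkl","rb"))
def crop(n,x,y,w,h,s): return cv2.resize(d[n]["img"][y:y+h,x:x+w],(w*s,h*s),interpolation=cv2.INTER_CUBIC)
a=crop("top",130,155,66,50,6);b=crop("top",410,178,66,50,6)
c=crop("scene",195,145,66,50,6);e=crop("scene",375,255,66,50,6)
cv2.imwrite("pics/crops0.png",np.vstack([np.hstack([a,b]),np.hstack([c,e])]))
E
```

```text
(no output)
```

View pics/crops0.png

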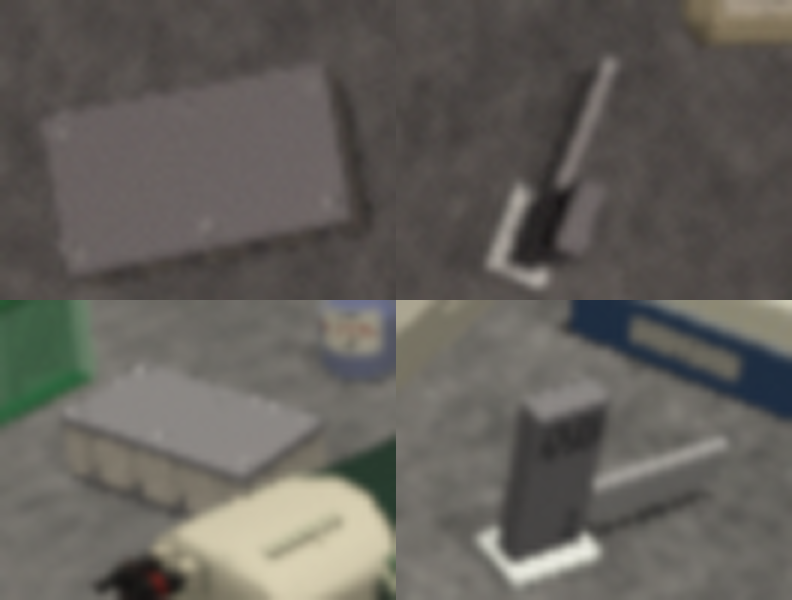

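The crops show the clamp's top corners and bay mouths; the mouths face the robot. They also show the gauge's foot corners, and its blade tip at top ~(446,188) and scene ~(430,278). Next I triangulate.

```bash
cat > h.py <<'E'
import numpy as np, pickle
from scipy.optimize import least_squares
def proj(c,X): 
    p=c["R"]@X+c["t"]; q=c["intrinsics"]@p; return q[:2]/q[2]
def onz(c,uv,z):
    r=c["R"].T@np.linalg.solve(c["intrinsics"],[*uv,1]); o=-c["R"].T@c["t"]; return o+r*(z-o[2])/r[2]
def tri(c1,a,c2,b):
    f=lambda X: np.r_[proj(c1,X)-a,proj(c2,X)-b]
    s=least_squares(f,[0.6,0,0]); return s.x,abs(s.fun).max()
E
python3 - <<'E'
from h import *
d=pickle.load(open("cam0.pkl","rb"));T,S=d["top"],d["scene"]
T_c=[(137.2,175.3),(184.2,166),(188.7,191.3),(142,200.8)]
S_c=[(218.3,156.7),(248.7,165.8),(235.8,174.2),(206.3,164.2)]
P=[]
for a,b in zip(T_c,S_c): 
    print(tri(T,a,S,b),onz(T,a,.046)[:2],onz(S,b,.046)[:2]); P.append(onz(T,a,.046))
P=np.array(P);print("ctr",P.mean(0), "len",np.linalg.norm(P[0]-P[1]),np.linalg.norm(P[1]-P[2]))
v=(P[0]-P[1]+P[3]-P[2]);print("yaw",np.degrees(np.arctan2(-v[0],v[1])))
print("tip",tri(T,(445.7,188.3),S,(429.8,278.3)),onz(T,(445.7,188.3),.031))
F=[onz(T,p,.006) for p in [(425.3,222.3),(434.8,225.7),(431,208.7)]]; print("footT",F)
print("footS",[onz(S,p,.006) for p in [(388.7,295),(394.8,302.2),(409,296.3)]])
# points depth for top: grip
for n in d:
    c=d[n];z=c["z_map"];v,u=np.nonzero(z>0);p=np.linalg.inv(c["intrinsics"])@np.c_[u,v,np.ones(len(u))].T*z[v,u]
    X=(c["R"].T@(p-c["t"][:,None])).T
    m=(abs(X[:,2]-.09)<.008)&(abs(X[:,0]-.55)<.12)&(X[:,1]<-.35)&(X[:,1]>-.55); print(n,"grip top",m.sum(),X[m].mean(0) if m.any() else 0)
    m=(abs(X[:,2]-.046)<.008)&(abs(X[:,0]-.63)<.1)&(abs(X[:,1]-.35)<.12)
    import cv2
    if m.any(): print(n,"clamp",m.sum(),X[m].mean(0),cv2.minAreaRect(X[m][:,:2].astype(np.float32)*1000))
E
```

```text
(array([0.62194127, 0.43500911, 0.0378089 ]), np.float64(0.24825026006845974)) [0.61987869 0.43273661] [0.61324483 0.42191719]
(array([0.64790189, 0.29406989, 0.04080583]), np.float64(0.5363411905824478)) [0.64578936 0.29374325] [0.64330089 0.28584614]
(array([0.57135207, 0.27871925, 0.04425561]), np.float64(0.6109639184417688)) [0.56991285 0.2792816 ] [0.57110792 0.27501443]
(array([0.54586684, 0.41576657, 0.04344421]), np.float64(1.0095416914924726)) [0.54362317 0.41636974] [0.54586415 0.40940231]
ctr [0.59480102 0.3555328  0.046     ] len 0.14138782646313874 0.07724237557801787
yaw 10.706854508525279
tip (array([ 0.57147032, -0.4752838 ,  0.03220599]), np.float64(0.4236589836424969)) [ 0.57071906 -0.47452394  0.031     ]
footT [array([ 0.47367416, -0.41697779,  0.006     ]), array([ 0.46324591, -0.44437637,  0.006     ]), array([ 0.51397787, -0.43584129,  0.006     ])]
footS [array([ 0.47354255, -0.41970262,  0.006     ]), array([ 0.46266439, -0.44443732,  0.006     ]), array([ 0.50493156, -0.45974998,  0.006     ])]
scene grip top 86 [ 0.48855238 -0.43864459  0.0878547 ]
scene clamp 481 [0.59486295 0.35200886 0.04490474] ((597.508544921875, 357.3408508300781), (87.59752655029297, 147.69093322753906), 11.066469192504883)
top grip top 75 [ 0.48828553 -0.43521091  0.09008967]
top clamp 1356 [0.59639038 0.35469844 0.04672357] ((634.7408447265625, 333.4176330566406), (200.00210571289062, 188.5463409423828), 88.23755645751953)
```

```bash
cat >> h.py <<'E'
from scipy.spatial.transform import Rotation as Ro
def target(x,y,z,yaw_deg):
    "tool down, tool x axis along world heading yaw (or half turn), returns pos, R"
    c,s=np.cos(np.radians(yaw_deg)),np.sin(np.radians(yaw_deg))
    return np.array([x,y,z]),np.array([[c,s,0],[s,-c,0],[0,0,-1.]])
def inc(p0,R0,p1,R1):
    return np.r_[R0.T@(p1-p0),np.degrees(Ro.from_matrix(R0.T@R1).as_rotvec())]
E
python3 - <<'E'
from h import *
from plant import read_state
d=pickle.load(open("cam0.pkl","rb"))
H=np.full((12,22),-1.)
for n in d:
    c=d[n];z=c["z_map"];v,u=np.nonzero(z>0);p=np.linalg.inv(c["intrinsics"])@np.c_[u,v,np.ones(len(u))].T*z[v,u]
    X=(c["R"].T@(p-c["t"][:,None])).T
    i=((X[:,0]-.35)/.05).astype(int);j=((X[:,1]+.55)/.05).astype(int)
    m=(i>=0)&(i<12)&(j>=0)&(j<22)&(X[:,0]>.35)&(X[:,1]>-.55)&(X[:,2]<.6)
    np.maximum.at(H,(i[m],j[m]),X[m,2])
print("cols y from -.55; rows x from .35 (cm)");print((H*100).round().astype(int))
s=read_state();R=Ro.from_rotvec(s["tool_rot"]).as_matrix();print(R.round(3))
for t in [(0.55,0.2,.36,-24.6),(0.5,-.2,.36,-24.6),(.4885,-.437,.2,-24.6)]:
    print(inc(s["tcp_pos"],R,*target(*t)).round(3),inc(s["tcp_pos"],R,*target(*t[:3],t[3]+180)).round(1))
E
```

```text
cols y from -.55; rows x from .35 (cm)
[[ 1  1  1  1  1  1  4  5  5  4  2  3  2  1  2  1  1  1  1  1  1  1]
 [ 1  1  1  1  1  1  5  5  5  4  2  2  2  6  9  8  1  1  1  1  1  1]
 [ 1  5 10  1  9 10 10 10 10 10 10 11  5 10 10  9  1  1  1  1  1  1]
 [ 1  7  9  1 10 11 11 11 10 11 10 10  7 10 10  9  1  1  5  5 11 12]
 [ 5  4  1  7 10 10 11 10 11 10 10 11  7  9 10  9  6  6  6  6 12 14]
 [ 6  7  7  7 10 11 10 11 10 11 10 10  7  9  9  8  5  6  6  5 11 13]
 [35  7  7  7 10 10 10 10 10 10 10 10  7  9  9  8  1  4  1  1  1  1]
 [34  8  8  1  7  7  6  6  1  1  4  1  7  9  9  8  1  1  8  8  1  1]
 [34 11 11  1  1  1  1  1  1  1  1  1  1  1 21 22  7  6 11 11  1  1]
 [34  1  1  1  1  1  1  1  1  1  1 29 29 29 29 29  7  6  1  1  1  1]
 [34  1  1  1  1  1  1  1  1  1  1 21 29 29 29 29 21  1  1  1  1  1]
 [33  1  1  1  1  1  1  1  1  1  1 22 22 22 21 23 23  1  1  1  1  1]]
[[-0.976  0.22  -0.   ]
 [ 0.22   0.976 -0.001]
 [-0.    -0.001 -1.   ]]
[-4.93000e-01 -4.09000e-01 -1.20000e-01 -2.30000e-02 -1.17000e-01
 -1.68106e+02] [-0.5 -0.4 -0.1 -0.1  0.  11.9]
[-5.32000e-01 -8.10000e-01 -1.19000e-01 -2.30000e-02 -1.17000e-01
 -1.68106e+02] [-0.5 -0.8 -0.1 -0.1  0.  11.9]
[-5.73000e-01 -1.04300e+00  4.10000e-02 -2.30000e-02 -1.17000e-01
 -1.68106e+02] [-0.6 -1.   0.  -0.1  0.  11.9]
```

Emit:
carry_out:
  increments:
    - [[-0.245, -0.19, -0.02, 0, 0, 0], [-0.245, -0.19, -0.02, 0, 0, 0], [-0.245, -0.19, -0.02, 0, 0, 0], [-0.245, -0.19, -0.02, 0, 0, 0], [-0.245, -0.19, -0.02, 0, 0, 0]]
  jaw: 1

```text
time: 0.72
tcp_pos: [0.3578, 0.4661, 0.2606]
tool_rot: [0.348, 3.122, -0.001]
wrist_force: [0.7, 0.8, 0.4]
width: 0.093
grasp_force: 0.0
```

Emit:
carry_out:
  increments:
    - [[-0.22, -0.22, 0, 0, 0, 0], [-0.22, -0.22, 0, 0, 0, 0], [-0.22, -0.22, 0, 0, 0, 0], [-0.22, -0.22, 0, 0, 0, 0], [-0.22, -0.22, 0, 0, 0, 0]]

```text
time: 1.35
tcp_pos: [0.5237, 0.2031, 0.2606]
tool_rot: [-0.348, -3.122, 0.0]
wrist_force: [-0.4, 0.2, 0.8]
width: 0.0932
grasp_force: 0.0
```

Emit:
carry_out:
  increments:
    - [[-0.04, -0.3, 0, 0, 0, 5], [-0.04, -0.3, 0, 0, 0, 12], [-0.04, -0.3, 0, 0, 0, 12], [-0.04, -0.3, 0, 0, 0, 12], [-0.04, -0.3, 0, 0, 0, 12]]

```text
time: 1.98
tcp_pos: [0.4953, -0.0988, 0.2606]
tool_rot: [0.674, 3.069, -0.0]
wrist_force: [0.5, 0.2, -0.4]
width: 0.093
grasp_force: 0.0
```

Emit:
carry_out:
  increments:
    - [[-0.135, -0.28, 0.0, 0, 0, 0], [-0.135, -0.28, 0.0, 0, 0, 0], [-0.135, -0.28, 0, 0, 0, 0], [-0.135, -0.28, 0, 0, 0, 0], [-0.135, -0.28, 0, 0, 0, 0]]

```text
time: 2.6
tcp_pos: [0.5012, -0.4092, 0.2604]
tool_rot: [-0.672, -3.069, -0.0]
wrist_force: [1.6, -0.4, 0.7]
width: 0.0927
grasp_force: 0.0
```

```bash
cat >> h.py <<'E'
def wcam(name):
    from plant import read_state, eyes
    import cv2
    s=read_state(); c=eyes.read_camera("wrist")
    M=np.eye(4);M[:3,:3]=Ro.from_rotvec(s["tool_rot"]).as_matrix();M[:3,3]=s["tcp_pos"]
    W=np.linalg.inv(M@c["hand_eye"]); c["R"],c["t"]=W[:3,:3],W[:3,3]
    cv2.imwrite(f"pics/{name}.png",c["img"]); pickle.dump(c,open(f"{name}.pkl","wb")); return s,c
E
python3 -c "
from h import *
s,c=wcam('w1');print(s['tcp_pos'],c['hand_eye'].round(3))"
```

```text
[ 0.50123519 -0.40922932  0.26037892] [[ 0.    -0.966 -0.26   0.073]
 [ 1.    -0.     0.001 -0.001]
 [-0.001 -0.26   0.966 -0.144]
 [ 0.     0.     0.     1.   ]]
```

View pics/w1.png

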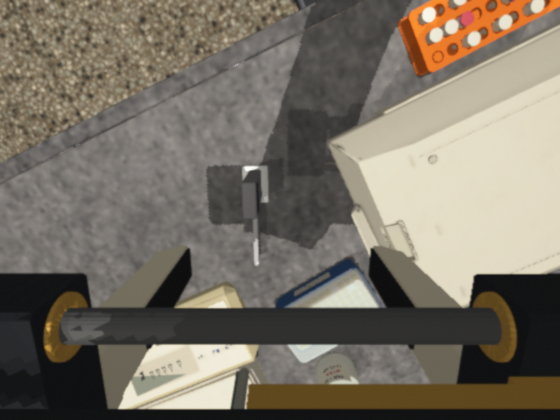

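The wrist view shows the gauge upright near (255,200) with its blade tip near (257,264). The beige instrument's corner is near (335,148), so I will open the jaw only partly. One enlarged crop next.

```bash
python3 - <<'E'
import cv2
i=cv2.imread("pics/w1.png")[155:275,200:350]
cv2.imwrite("pics/w1c.png",cv2.resize(i,None,fx=5,fy=5,interpolation=cv2.INTER_CUBIC))
E
```

```text
(no output)
```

View pics/w1c.png

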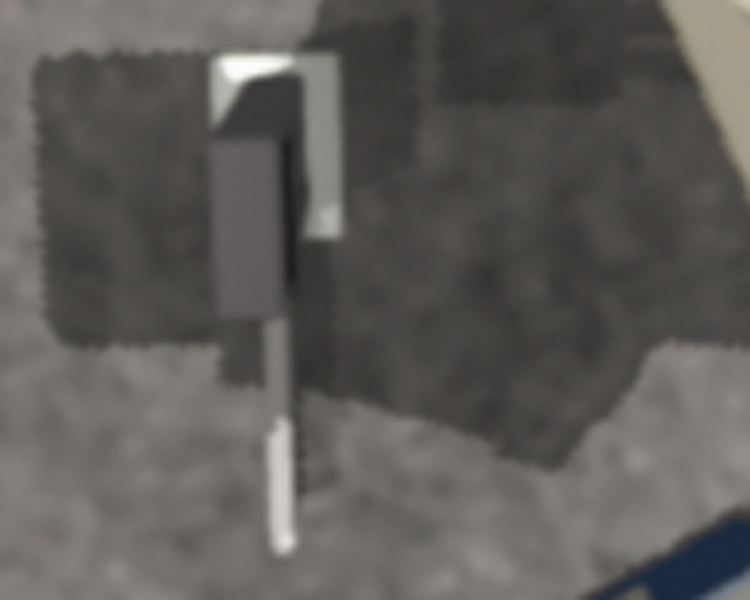

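```bash
python3 - <<'E'
from h import *
c=pickle.load(open("w1.pkl","rb"));T=pickle.load(open("cam0.pkl","rb"))["top"]
g=np.mean([onz(c,p,.09) for p in [(242,182.6),(256.6,182.6),(257,218.6),(242.4,218.6)]],0)
e=[onz(c,p,.09) for p in [(242,182.6),(256.6,182.6),(257,218.6),(242.4,218.6)]]
print("grip",g,"w",np.linalg.norm(e[0]-e[1]),np.linalg.norm(e[1]-e[2]))
a=e[3]+e[2]-e[0]-e[1];print("yaw grip",np.degrees(np.arctan2(a[1],a[0])))
t=onz(c,(257,264.6),.031);print("tip",t,np.linalg.norm((t-g)[:2]),"yaw",np.degrees(np.arctan2(*(t-g)[[1,0]])), "tri",tri(T,(445.7,188.3),c,(257,264.6)))
f=[onz(c,p,.006) for p in [(242,166),(268,166),(268.6,202.6)]];print("foot",f,"ctr",(f[0]+f[2])/2)
z=c["z_map"];print("depth grip top",z[195:205,246:253].mean(), "expected", (c["R"]@g+c["t"])[2])
for u,v in [(345,160),(355,195),(360,215),(340,150)]:
    X=c["R"].T@(np.linalg.solve(c["intrinsics"],[u,v,1])*z[v,u]-c["t"]);print(X)
from plant import read_state
s=read_state();R=Ro.from_rotvec(s["tool_rot"]).as_matrix();print(s["tcp_pos"],s["tool_rot"])
for yw in (-24.6,): print(inc(s["tcp_pos"],R,*target(g[0],g[1],.07,yw+180)).round(4))
E
```

```text
grip [ 0.4899245  -0.43634663  0.09      ] w 0.013538307012729825 0.03476541727551801
yaw grip -25.392167748990722
tip [ 0.57320632 -0.47272881  0.031     ] 0.09088192372724357 yaw -23.59841569956498 tri (array([ 0.56833074, -0.46954291,  0.0442371 ]), np.float64(0.23601117884874157))
foot [array([ 0.46379709, -0.44117356,  0.006     ]), array([ 0.47640907, -0.41376261,  0.006     ]), array([ 0.51623254, -0.43172021,  0.006     ])] ctr [ 0.49001482 -0.43644688  0.006     ]
depth grip top 0.32261625 expected 0.3226176985204184
[ 0.49473204 -0.33856757  0.07474341]
[ 0.53345682 -0.34131107  0.06504032]
[ 0.55444712 -0.34454871  0.06708298]
[ 0.48426719 -0.33911433  0.07278703]
[ 0.49917735 -0.41830424  0.26049431] [ 0.6827854   3.06570827 -0.00911617]
[ 0.0011 -0.0192  0.1906 -0.3157  0.1133 -0.5116]
```

Emit:
carry_out:
  increments:
    - [[0.001, -0.0195, 0.04, 0, 0, 0], [0.001, -0.0195, 0.09, 0, 0, 0], [0.001, -0.0195, 0.14, 0, 0, 0], [0.001, -0.0195, 0.175, 0, 0, 0], [0.001, -0.0195, 0.19, 0, 0, 0]]

```text
time: 3.28
tcp_pos: [0.4917, -0.4236, 0.0684]
tool_rot: [-0.671, -3.066, -0.002]
wrist_force: [0.3, -0.3, 0.1]
width: 0.0931
grasp_force: 0.0
```

Emit:
carry_out:
  increments:
    - [[0, 0, 0, 0, 0, 0], [0, 0, 0, 0, 0, 0]]

```text
time: 3.52
tcp_pos: [0.4932, -0.4251, 0.0721]
tool_rot: [0.672, 3.067, -0.001]
wrist_force: [-0.6, -1.0, 0.7]
width: 0.0933
grasp_force: 0.0
```

Emit:
carry_out:
  increments:
    - [[-0.002, -0.0115, 0.002, 0, 0, 0], [-0.002, -0.0115, 0.002, 0, 0, 0], [-0.002, -0.0115, 0.002, 0, 0, 0]]

```text
time: 3.9
tcp_pos: [0.4894, -0.4362, 0.069]
tool_rot: [0.673, 3.068, -0.0]
wrist_force: [-1.0, 0.4, 0.4]
width: 0.0926
grasp_force: 0.0
```

```bash
python3 -c "
from h import *
from plant import read_state
s=read_state();R=Ro.from_rotvec(s['tool_rot']).as_matrix();print(s['tcp_pos'],inc(s['tcp_pos'],R,*target(.49,-.4364,.07,155.5)).round(4))"
```

```text
[ 0.48943546 -0.43615348  0.06903026] [-0.0006  0.     -0.001  -0.0032  0.0311 -0.2394]
```

Emit:
carry_out:
  increments:
    - [[0, 0, 0, 0, 0, 0], [0, 0, 0, 0, 0, 0], [0, 0, 0, 0, 0, 0], [0, 0, 0, 0, 0, 0], [0, 0, 0, 0, 0, 0]]
  jaw: -1

```text
time: 4.53
tcp_pos: [0.4895, -0.4358, 0.0686]
tool_rot: [0.672, 3.069, 0.0]
wrist_force: [0.7, 0.0, 0.8]
width: 0.0477
grasp_force: 0.0
```

Emit:
carry_out:
  increments:
    - [[0, 0, 0, 0, 0, 0], [0, 0, 0, 0, 0, 0], [0, 0, 0, 0, 0, 0], [0, 0, 0, 0, 0, 0], [0, 0, 0, 0, 0, 0]]

```text
time: 5.15
tcp_pos: [0.4895, -0.4359, 0.0686]
tool_rot: [0.672, 3.069, -0.0]
wrist_force: [-0.4, -0.1, -0.4]
width: 0.0136
grasp_force: 29.9
```

Emit:
carry_out:
  increments:
    - [[0, 0, -0.02, 0, 0, 0], [0, 0, -0.07, 0, 0, 0], [0, 0, -0.13, 0, 0, 0], [0, 0, -0.19, 0, 0, 0]]

```text
time: 5.65
tcp_pos: [0.4892, -0.4356, 0.2618]
tool_rot: [0.672, 3.068, -0.0]
wrist_force: [0.8, -0.8, -1.4]
width: 0.014
grasp_force: 29.9
```

Emit:
carry_out:
  increments:
    - [[0.02, 0.04, 0, 0, 0, 0], [0.042, 0.095, 0, 0, 0, 0], [0.064, 0.15, 0, 0, 0, 0], [0.086, 0.205, 0, 0, 0, 0], [0.11, 0.26, 0, 0, 0, 0]]

```text
time: 6.28
tcp_pos: [0.4981, -0.1519, 0.26]
tool_rot: [0.672, 3.067, 0.0]
wrist_force: [1.8, 0.5, -1.0]
width: 0.0137
grasp_force: 29.9
```

Emit:
carry_out:
  increments:
    - [[0.022, 0.055, 0, 0, 0, 0], [0.05, 0.105, 0, 0, 0, 0], [0.085, 0.15, 0, 0, 0, 0], [0.12, 0.195, 0, 0, 0, 0], [0.155, 0.24, 0, 0, 0, 0]]

```text
time: 6.9
tcp_pos: [0.4571, 0.1307, 0.26]
tool_rot: [0.672, 3.067, 0.001]
wrist_force: [0.6, 0.5, -1.5]
width: 0.0138
grasp_force: 29.9
```

Emit:
carry_out:
  increments:
    - [[0.035, 0.045, 0, 0, 0, -8], [0.07, 0.09, 0.02, 0, 0, -17], [0.105, 0.125, 0.04, 0, 0, -26], [0.117, 0.138, 0.06, 0, 0, -35.5], [0.117, 0.138, 0.06, 0, 0, -35.5]]

```text
time: 7.52
tcp_pos: [0.4082, 0.304, 0.1985]
tool_rot: [0.297, -3.126, 0.001]
wrist_force: [0.3, -0.9, -0.7]
width: 0.0138
grasp_force: 29.9
```

Emit:
carry_out:
  increments:
    - [[0, 0, 0, 0, 0, 0], [0, 0, 0, 0, 0, 0], [0, 0, 0, 0, 0, 0]]

```text
time: 7.9
tcp_pos: [0.4098, 0.3028, 0.1994]
tool_rot: [-0.292, 3.127, 0.001]
wrist_force: [0.5, 0.2, -1.7]
width: 0.0145
grasp_force: 29.9
```

```bash
python3 -c "
from h import *
s,c=wcam('w2');print(s['tcp_pos'],s['tool_rot'],s['width'],s['wrist_force'])
C=np.array([.595,.355,0]);y=np.radians(10.7)
Rz=Ro.from_rotvec([0,0,y]).as_matrix()
for p in [(-40,-70,46),(-40,70,46),(40,70,46),(40,-70,46),(-40,-17,38),(-40,17,38)]: print(p,proj(c,C+Rz@np.array(p)/1000).round(1))
"
```

```text
[0.40975414 0.3027943  0.19938561] [-2.91510414e-01  3.12689332e+00  5.36719764e-04] 0.014456420313675585 [ 0.52939649  0.19258317 -1.69249368]
(-40, -70, 46) [227.2 350.4]
(-40, 70, 46) [366.1 350.2]
(40, 70, 46) [361.2 414.6]
(40, -70, 46) [230.2 414.8]
(-40, -17, 38) [279.8 345.3]
(-40, 17, 38) [312.8 345.2]
```

View pics/w2.png

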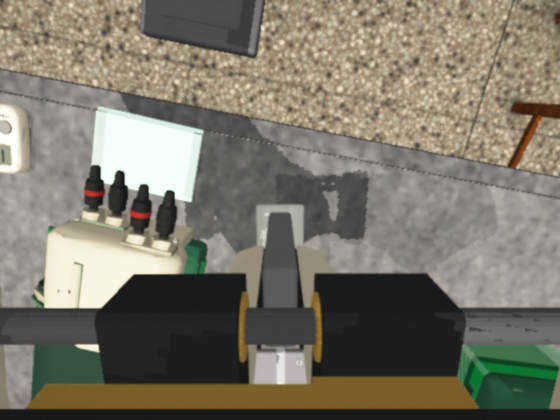

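The gripper hides the clamp from the wrist camera here; only the gauge's foot at (280,222) and the neighbouring things show. I'll rise and move ahead so the clamp falls in the clear upper half of the picture.

Emit:
carry_out:
  increments:
    - [[0, 0, -0.06, 0, 0, 0], [-0.05, 0, -0.09, 0, 0, 0], [-0.11, 0, -0.1, 0, 0, 0], [-0.17, 0, -0.1, 0, 0, 0], [-0.18, 0, -0.1, 0, 0, 0]]

```text
time: 8.57
tcp_pos: [0.5896, 0.3363, 0.298]
tool_rot: [-0.29, 3.127, -0.001]
wrist_force: [-1.0, -0.6, -2.5]
width: 0.014
grasp_force: 29.9
```

Emit:
carry_out:
  increments:
    - [[0, 0, 0, 0, 0, 0], [0, 0, 0, 0, 0, 0], [0, 0, 0, 0, 0, 0]]

```text
time: 8.95
tcp_pos: [0.5848, 0.3373, 0.2991]
tool_rot: [0.297, -3.127, -0.0]
wrist_force: [0.0, 0.6, -1.8]
width: 0.0137
grasp_force: 29.9
```

```bash
python3 - <<'E'
from h import *
import cv2
s,c=wcam('w3');print(s['tcp_pos'],s['tool_rot'])
C=np.array([.595,.355,0]);y=np.radians(10.7)
Rz=Ro.from_rotvec([0,0,y]).as_matrix()
q=[proj(c,C+Rz@np.array(p)/1000) for p in [(-40,-70,46),(-40,70,46),(40,70,46),(40,-70,46)]];print(np.round(q,1))
u0,v0=np.maximum(np.min(q,0)-25,0).astype(int);u1,v1=np.max(q,0).astype(int)+45
im=c["img"][v0:v1,u0:u1];f=min(800/im.shape[1],600/im.shape[0]);print(u0,v0,f,im.shape)
cv2.imwrite("pics/w3c.png",cv2.resize(im,None,fx=f,fy=f,interpolation=cv2.INTER_CUBIC))
E
```

```text
[0.58483635 0.33728194 0.29908223] [ 2.96918300e-01 -3.12747206e+00 -2.64601788e-04]
[[232.5 160.9]
 [353.9 161.2]
 [350.  227.4]
 [234.7 227.1]]
207 135 4.18848167539267 (137, 191, 3)
```

View pics/w3c.png

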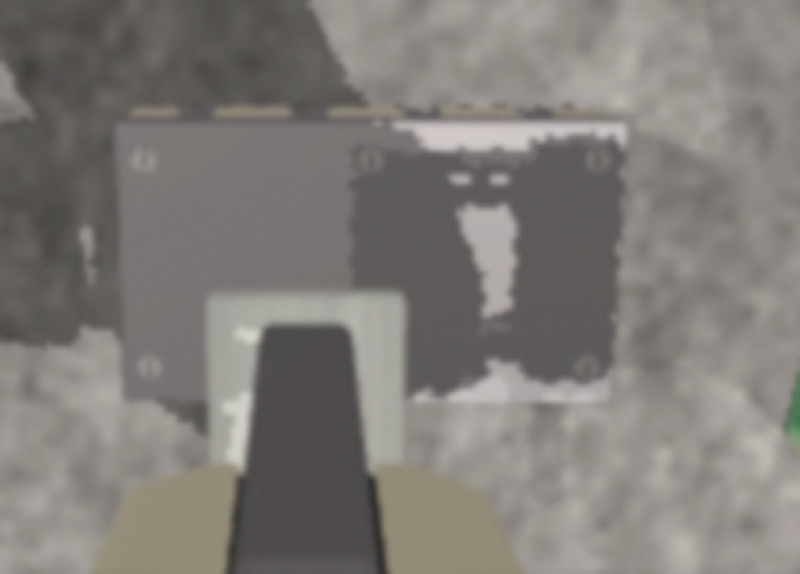

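The crop shows the clamp cover's corners at about (115,122), (630,122), (611,402) and (123,402). The front edge has the four mouths, and the held gauge's foot has its rear corners at (207,292) and (405,292).

```bash
python3 - <<'E'
from h import *
c=pickle.load(open("w3.pkl","rb"))
px=lambda p:(p[0]/4.1885+207-.38,p[1]/4.1885+135-.38)
K=np.array([onz(c,px(p),.046) for p in [(115,122),(630,122),(611,402),(123,402)]])
print("ctr",K.mean(0),np.linalg.norm(K[1]-K[0]),np.linalg.norm(K[2]-K[3]),np.linalg.norm(K[1]-K[2]))
v=K[1]-K[0]+K[2]-K[3];print("yaw",np.degrees(np.arctan2(-v[0],v[1])), [np.degrees(np.arctan2(-w[0],w[1])) for w in (K[1]-K[0],K[2]-K[3])])
tcp=np.array([.5848,.3373,.2991])
F=[onz(c,px(p),tcp[2]-.0688+.006) for p in [(207,292),(405,292)]];m=(F[0]+F[1])/2
w=F[1]-F[0];a=np.arctan2(-w[0],w[1]);print("foot w",np.linalg.norm(w),"yaw",np.degrees(a))
o=m+.022*np.array([np.cos(a),np.sin(a),0]);d=o-tcp;ch=np.radians(10.8)
print("origin off tcp along gauge x,y:",d[0]*np.cos(ch)+d[1]*np.sin(ch),-d[0]*np.sin(ch)+d[1]*np.cos(ch))
z=c["z_map"]
for p in [(250,200),(560,270)]:
    u,v_=map(int,px(p));X=c["R"].T@(np.linalg.solve(c["intrinsics"],[u,v_,1])*z[v_,u]-c["t"]);print(X)
E
```

```text
ctr [0.59810351 0.35818717 0.046     ] 0.14201720687097383 0.14173692331958698 0.08120194189959408
yaw 10.842087886541048 [np.float64(10.847344545422839), np.float64(10.836820832661331)]
foot w 0.029315428759688344 yaw 10.84108606855494
origin off tcp along gauge x,y: -0.000402994329320728 -0.0001510155654590957
[0.58552039 0.32111886 0.04644953]
[0.58910171 0.41091346 0.04639825]
```

Emit:
carry_out:
  increments:
    - [[0.06, 0.0005, 0, 0, 0, 0], [0.12, 0.0005, 0.02, 0, 0, 0], [0.134, 0.0005, 0.08, 0, 0, 0], [0.134, 0.0005, 0.14, 0, 0, 0], [0.134, 0.0005, 0.19, 0, 0, 0]]

```text
time: 9.62
tcp_pos: [0.4536, 0.3127, 0.1077]
tool_rot: [-0.297, 3.127, 0.001]
wrist_force: [-0.3, 1.0, -1.9]
width: 0.0137
grasp_force: 29.9
```

Emit:
carry_out:
  increments:
    - [[0, 0, 0.025, 0, 0, 0], [0, 0, 0.034, 0, 0, 0], [0, 0, 0.034, 0, 0, 0], [0, 0, 0.034, 0, 0, 0], [0, 0, 0.034, 0, 0, 0]]

```text
time: 10.25
tcp_pos: [0.4548, 0.3129, 0.0758]
tool_rot: [-0.295, 3.126, 0.002]
wrist_force: [-0.0, 0.2, -1.4]
width: 0.014
grasp_force: 29.9
```

```bash
cat > st.py <<'E'
from h import *
from plant import read_state
s=read_state();C=np.array([.5974,.3575,0]);R=Ro.from_rotvec([0,0,np.radians(10.84)]).as_matrix()
p=R.T@(s["tcp_pos"]-C)*1000;f=R.T@s["wrist_force"];h=np.degrees(2*np.arctan2(s["tool_rot"][1],s["tool_rot"][0]))%360
print("clamp xyz mm",p.round(1),"F",f.round(1),"head",h.round(2),"t",s["time"],"w",s["width"])
E
python3 st.py; python3 - <<'E'
from h import *
from plant import eyes
import cv2
c=eyes.read_camera("scene");d={"s":c};pickle.dump(c,open("s1.pkl","wb"))
C=np.array([.5974,.3575,0]);R=Ro.from_rotvec([0,0,np.radians(10.84)]).as_matrix()
print(proj(c,C+R@np.array([-.058,-.017,.021])),proj(c,C+R@np.array([-.04,-.017,.022])))
i=c["img"][140:210,170:270]
cv2.imwrite("pics/s1c.png",cv2.resize(i,None,fx=8,fy=8,interpolation=cv2.INTER_CUBIC))
E
```

```text
clamp xyz mm [-148.5  -17.    75.8] F [ 0.   0.2 -1.4] head 190.78 t 10.25 w 0.014002293804171492
[220.40035099 177.82940454] [223.5313914  175.42875724]
```

View pics/s1c.png

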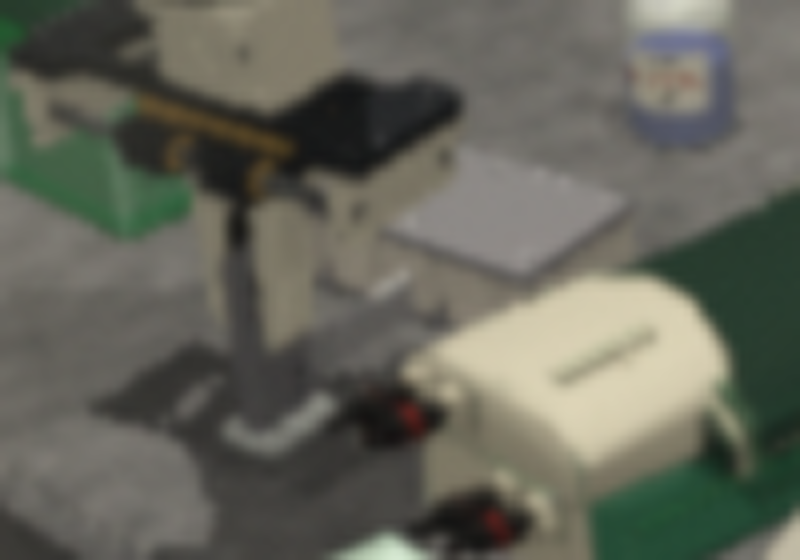

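The scene crop shows the gauge upright with its blade tip just short of the mouths, as planned. I lower it until the foot is about 2 mm off the worktop, then enter bay 2 gently.

Emit:
carry_out:
  increments:
    - [[0, 0, 0.005, 0, 0, 0], [0, 0, 0.005, 0, 0, 0], [-0.008, 0, 0.005, 0, 0, 0], [-0.014, 0, 0.005, 0, 0, 0], [-0.014, 0, 0.005, 0, 0, 0]]

```text
time: 10.92
tcp_pos: [0.4688, 0.3152, 0.0696]
tool_rot: [-0.294, 3.127, 0.0]
wrist_force: [-0.4, 0.2, -2.2]
width: 0.0139
grasp_force: 29.9
```

Emit:
carry_out:
  increments:
    - [[-0.004, 0, 0, 0, 0, 0], [-0.008, 0, 0, 0, 0, 0], [-0.008, 0, 0, 0, 0, 0]]

```text
time: 11.3
tcp_pos: [0.4762, 0.3167, 0.0696]
tool_rot: [-0.295, 3.127, 0.0]
wrist_force: [-0.6, 0.7, -1.5]
width: 0.0139
grasp_force: 29.9
```

Emit:
carry_out:
  increments:
    - [[-0.004, 0, 0, 0, 0, 0], [-0.008, 0, 0, 0, 0, 0], [-0.008, 0, 0, 0, 0, 0]]

```text
time: 11.68
tcp_pos: [0.4841, 0.3182, 0.0696]
tool_rot: [-0.295, 3.127, 0.0]
wrist_force: [-0.1, -0.4, -2.1]
width: 0.014
grasp_force: 29.9
```

```bash
python3 st.py
```

```text
clamp xyz mm [-118.6  -17.3   69.6] F [-0.2 -0.3 -2.1] head 190.78 t 11.675 w 0.013986970078276232
```

Emit:
carry_out:
  increments:
    - [[-0.004, 0, -0.001, 0, 0, 0], [-0.007, 0, -0.001, 0, 0, 0], [-0.007, 0, -0.001, 0, 0, 0]]

```text
time: 12.05
tcp_pos: [0.4909, 0.3195, 0.0707]
tool_rot: [-0.295, 3.127, 0.0]
wrist_force: [-0.8, -0.7, -1.0]
width: 0.0136
grasp_force: 29.9
```

Emit:
carry_out:
  increments:
    - [[-0.003, 0, 0, 0, 0, 0], [-0.006, 0, 0, 0, 0, 0], [-0.006, 0, 0, 0, 0, 0]]

```text
time: 12.42
tcp_pos: [0.4968, 0.3207, 0.0706]
tool_rot: [-0.295, 3.127, 0.0]
wrist_force: [0.2, -0.4, -1.7]
width: 0.0138
grasp_force: 29.9
```

Emit:
carry_out:
  increments:
    - [[-0.0025, 0, 0, 0, 0, 0], [-0.005, 0, 0, 0, 0, 0], [-0.005, 0, 0, 0, 0, 0]]

```text
time: 12.8
tcp_pos: [0.5012, 0.3208, 0.0704]
tool_rot: [0.294, -3.127, 0.002]
wrist_force: [-1.0, -1.8, -1.8]
width: 0.014
grasp_force: 30.0
```

```bash
python3 st.py
```

```text
clamp xyz mm [-101.3  -17.9   70.4] F [-1.3 -1.6 -1.8] head 190.75 t 12.8 w 0.014023150352250468
```

Emit:
carry_out:
  increments:
    - [[-0.0015, 0, 0, 0, 0, 0], [-0.003, 0, 0, 0, 0, 0], [-0.003, 0, 0, 0, 0, 0]]

```text
time: 13.18
tcp_pos: [0.5037, 0.321, 0.0703]
tool_rot: [0.294, -3.126, 0.003]
wrist_force: [-2.5, -4.9, -2.7]
width: 0.0138
grasp_force: 30.0
```

Emit:
carry_out:
  increments:
    - [[-0.0015, 0, 0, 0, 0, 0], [-0.003, 0, 0, 0, 0, 0], [-0.003, 0, 0, 0, 0, 0]]

```text
time: 13.55
tcp_pos: [0.5063, 0.321, 0.0701]
tool_rot: [0.293, -3.125, 0.004]
wrist_force: [-3.3, -5.1, -1.7]
width: 0.014
grasp_force: 30.1
```

```bash
python3 st.py
```

```text
clamp xyz mm [-96.3 -18.7  70.1] F [-4.2 -4.4 -1.7] head 190.73 t 13.55 w 0.014022685994575606
```

Emit:
carry_out:
  increments:
    - [[-0.002, 0, 0, 0, 0, 0], [-0.002, 0, 0, 0, 0, 0], [-0.002, 0, 0, 0, 0, 0]]

```text
time: 13.92
tcp_pos: [0.5074, 0.3212, 0.0699]
tool_rot: [0.294, -3.124, 0.005]
wrist_force: [-5.1, -5.6, -0.6]
width: 0.0139
grasp_force: 30.1
```

Emit:
carry_out:
  increments:
    - [[-0.002, 0, 0, 0, 0, 0], [-0.002, 0, 0, 0, 0, 0], [-0.002, 0, 0, 0, 0, 0]]

```text
time: 14.3
tcp_pos: [0.5084, 0.3213, 0.0698]
tool_rot: [0.294, -3.122, 0.006]
wrist_force: [-7.9, -5.9, 0.7]
width: 0.0141
grasp_force: 30.1
```

```bash
python3 st.py
```

```text
clamp xyz mm [-94.3 -18.8  69.8] F [-8.9 -4.3  0.7] head 190.76 t 14.3 w 0.0141354882275079
```

Emit:
carry_out:
  increments:
    - [[0.006, 0, -0.0005, 0, 0, 0], [0.016, 0, -0.0005, 0, 0, 0], [0.03, 0, -0.0005, 0, 0, 0], [0.045, 0, -0.0005, 0, 0, 0], [0.058, 0, -0.0005, 0, 0, 0]]

```text
time: 14.92
tcp_pos: [0.4529, 0.3128, 0.0713]
tool_rot: [-0.297, 3.127, 0.001]
wrist_force: [0.0, -0.1, -1.3]
width: 0.0142
grasp_force: 30.0
```

Emit:
carry_out:
  increments:
    - [[0, 0, 0, 0, 0, 0], [0, 0.017, 0, 0, 0, 0], [0, 0.034, 0, 0, 0, 0], [0, 0.034, 0, 0, 0, 0], [0, 0.034, 0, 0, 0, 0]]

```text
time: 15.55
tcp_pos: [0.4478, 0.3459, 0.071]
tool_rot: [0.296, -3.127, 0.001]
wrist_force: [0.0, 0.5, -1.5]
width: 0.0143
grasp_force: 30.0
```

```bash
python3 st.py
```

```text
clamp xyz mm [-149.1   16.8   71. ] F [ 0.1  0.5 -1.5] head 190.82 t 15.55 w 0.014340945795019554
```

Emit:
carry_out:
  increments:
    - [[-0.01, 0, 0, 0, 0, 0], [-0.018, 0, 0, 0, 0, 0], [-0.024, 0, 0, 0, 0, 0], [-0.03, 0, 0, 0, 0, 0], [-0.03, 0, 0, 0, 0, 0]]

```text
time: 16.18
tcp_pos: [0.4779, 0.3515, 0.0711]
tool_rot: [-0.295, 3.127, 0.0]
wrist_force: [-0.1, -0.0, -1.5]
width: 0.0141
grasp_force: 30.0
```

Emit:
carry_out:
  increments:
    - [[-0.004, 0, 0, 0, 0, 0], [-0.008, 0, 0, 0, 0, 0], [-0.013, 0, 0, 0, 0, 0], [-0.013, 0, 0, 0, 0, 0]]

```text
time: 16.68
tcp_pos: [0.4906, 0.3541, 0.0711]
tool_rot: [-0.295, 3.127, 0.0]
wrist_force: [-0.2, -0.6, -2.6]
width: 0.0142
grasp_force: 30.0
```

Emit:
carry_out:
  increments:
    - [[-0.003, 0, 0, 0, 0, 0], [-0.006, 0, 0, 0, 0, 0], [-0.006, 0, 0, 0, 0, 0]]

```text
time: 17.05
tcp_pos: [0.4963, 0.3551, 0.0712]
tool_rot: [-0.295, 3.127, 0.0]
wrist_force: [0.8, -0.3, -1.9]
width: 0.0137
grasp_force: 30.0
```

```bash
python3 st.py
```

```text
clamp xyz mm [-99.7  16.7  71.2] F [ 0.7 -0.5 -1.9] head 190.78 t 17.05 w 0.013698058825194771
```

Emit:
carry_out:
  increments:
    - [[-0.002, 0, 0, 0, 0, 0], [-0.004, 0, 0, 0, 0, 0], [-0.004, 0, 0, 0, 0, 0]]

```text
time: 17.42
tcp_pos: [0.5001, 0.3559, 0.0711]
tool_rot: [-0.295, 3.128, 0.0]
wrist_force: [0.1, -0.0, -1.4]
width: 0.0139
grasp_force: 30.0
```

Emit:
carry_out:
  increments:
    - [[-0.002, 0, 0, 0, 0, 0], [-0.004, 0, 0, 0, 0, 0], [-0.004, 0, 0, 0, 0, 0]]

```text
time: 17.8
tcp_pos: [0.5041, 0.3566, 0.0711]
tool_rot: [-0.295, 3.128, 0.0]
wrist_force: [-0.6, -0.6, -1.3]
width: 0.014
grasp_force: 30.0
```

Emit:
carry_out:
  increments:
    - [[-0.002, 0, 0, 0, 0, 0], [-0.004, 0, 0, 0, 0, 0], [-0.004, 0, 0, 0, 0, 0]]

```text
time: 18.18
tcp_pos: [0.508, 0.3574, 0.0711]
tool_rot: [-0.295, 3.128, 0.0]
wrist_force: [-0.7, 0.9, -1.4]
width: 0.0138
grasp_force: 30.0
```

```bash
python3 st.py
```

```text
clamp xyz mm [-87.8  16.7  71.1] F [-0.5  1.  -1.4] head 190.79 t 18.175 w 0.01376243500013232
```

Bay 3 is worn: tip at +44 mm with no drag. Bay 4 lies near the tall green box, so bay 1 next.

Emit:
carry_out:
  increments:
    - [[0.012, 0, 0, 0, 0, 0], [0.025, 0, 0, 0, 0, 0], [0.04, 0, 0, 0, 0, 0], [0.061, 0, 0, 0, 0, 0], [0.061, 0, 0, 0, 0, 0]]

```text
time: 18.8
tcp_pos: [0.4457, 0.3457, 0.0712]
tool_rot: [0.298, -3.126, 0.001]
wrist_force: [-0.0, -0.0, -1.7]
width: 0.0136
grasp_force: 30.0
```

Emit:
carry_out:
  increments:
    - [[0, -0.02, 0, 0, 0, 0], [0, -0.05, 0, 0, 0, 0], [0, -0.0677, 0, 0, 0, 0], [0, -0.0677, 0, 0, 0, 0], [0, -0.0677, 0, 0, 0, 0]]

```text
time: 19.42
tcp_pos: [0.4609, 0.2802, 0.0712]
tool_rot: [-0.295, 3.127, 0.002]
wrist_force: [-0.1, 0.2, -1.6]
width: 0.0139
grasp_force: 30.0
```

```bash
python3 st.py; python3 - <<'E'
from h import *
d=pickle.load(open("cam0.pkl","rb"));C=np.array([.5974,.3575,0]);R=Ro.from_rotvec([0,0,np.radians(10.84)]).as_matrix()
for n in d:
    c=d[n];z=c["z_map"];v,u=np.nonzero(z>0);p=np.linalg.inv(c["intrinsics"])@np.c_[u,v,np.ones(len(u))].T*z[v,u]
    X=(c["R"].T@(p-c["t"][:,None])).T;Q=(X-C)@R
    m=(X[:,2]>.085)&(X[:,2]<.2)&(abs(Q[:,0])<.15)
    for lo,hi,nm in((.08,.25,"left box"),(-.25,-.08,"right instr")):
        k=m&(Q[:,1]>lo)&(Q[:,1]<hi); 
        if k.any(): print(n,nm,Q[k].min(0).round(3),Q[k].max(0).round(3))
E
```

```text
clamp xyz mm [-148.6  -50.2   71.2] F [-0.   0.3 -1.6] head 190.79 t 19.425 w 0.013913433657814315
scene left box [-0.066  0.129  0.085] [0.077 0.25  0.134]
scene right instr [-0.15  -0.216  0.085] [-0.075 -0.126  0.094]
top left box [-0.065  0.131  0.085] [0.083 0.25  0.136]
top right instr [-0.15  -0.234  0.085] [ 0.098 -0.115  0.098]
```

Emit:
carry_out:
  increments:
    - [[-0.01, -0.0005, 0, 0, 0, 0], [-0.018, -0.0005, 0, 0, 0, 0], [-0.024, -0.0005, 0, 0, 0, 0], [-0.03, -0.0005, 0, 0, 0, 0], [-0.03, -0.0005, 0, 0, 0, 0]]

```text
time: 20.05
tcp_pos: [0.4906, 0.2846, 0.0711]
tool_rot: [-0.295, 3.127, 0.0]
wrist_force: [0.3, -0.2, -2.4]
width: 0.014
grasp_force: 30.0
```

Emit:
carry_out:
  increments:
    - [[-0.004, 0, 0, 0, 0, 0], [-0.008, 0, 0, 0, 0, 0], [-0.013, 0, 0, 0, 0, 0], [-0.013, 0, 0, 0, 0, 0]]

```text
time: 20.55
tcp_pos: [0.5034, 0.287, 0.0711]
tool_rot: [-0.295, 3.127, 0.0]
wrist_force: [0.1, -0.0, -2.6]
width: 0.0136
grasp_force: 30.0
```

Emit:
carry_out:
  increments:
    - [[-0.0025, 0, 0, 0, 0, 0], [-0.005, 0, 0, 0, 0, 0], [-0.005, 0, 0, 0, 0, 0]]

```text
time: 20.92
tcp_pos: [0.508, 0.2879, 0.0711]
tool_rot: [-0.295, 3.128, 0.0]
wrist_force: [-0.3, 0.2, -2.2]
width: 0.014
grasp_force: 30.0
```

```bash
python3 st.py
```

```text
clamp xyz mm [-100.9  -51.5   71.1] F [-0.3  0.2 -2.2] head 190.79 t 20.925 w 0.014032934451367824
```

Emit:
carry_out:
  increments:
    - [[-0.002, 0, 0, 0, 0, 0], [-0.004, 0, 0, 0, 0, 0], [-0.004, 0, 0, 0, 0, 0]]

```text
time: 21.3
tcp_pos: [0.5119, 0.2887, 0.0711]
tool_rot: [-0.295, 3.127, 0.0]
wrist_force: [-0.5, -0.5, -1.3]
width: 0.0139
grasp_force: 30.0
```

Emit:
carry_out:
  increments:
    - [[-0.002, 0, 0, 0, 0, 0], [-0.004, 0, 0, 0, 0, 0], [-0.004, 0, 0, 0, 0, 0]]

```text
time: 21.68
tcp_pos: [0.5159, 0.2895, 0.0711]
tool_rot: [-0.295, 3.127, 0.0]
wrist_force: [0.8, 0.0, -1.3]
width: 0.0135
grasp_force: 30.0
```

Emit:
carry_out:
  increments:
    - [[-0.002, 0, 0, 0, 0, 0], [-0.004, 0, 0, 0, 0, 0], [-0.004, 0, 0, 0, 0, 0]]

```text
time: 22.05
tcp_pos: [0.5198, 0.2902, 0.0711]
tool_rot: [-0.295, 3.127, 0.0]
wrist_force: [-0.1, -0.2, -1.0]
width: 0.0137
grasp_force: 30.0
```

```bash
python3 st.py
```

```text
clamp xyz mm [-88.9 -51.5  71.1] F [-0.1 -0.2 -1. ] head 190.79 t 22.05 w 0.01370474162311266
```

Bays 1 and 3 are worn, so it is between 2 and 4. Bay 2's push climbed steeply to 9 N on the ramp, like the tight one. For bay 4 the gripper's body must clear the green box (0.136 high), so I'll set the gauge down in that lane and grasp it higher.

Emit:
carry_out:
  increments:
    - [[0.012, 0, 0, 0, 0, 0], [0.025, 0, 0, 0, 0, 0], [0.04, 0, 0, 0, 0, 0], [0.06, 0, 0, 0, 0, 0], [0.06, 0, 0, 0, 0, 0]]

```text
time: 22.68
tcp_pos: [0.4586, 0.2786, 0.0713]
tool_rot: [0.298, -3.126, 0.001]
wrist_force: [1.0, 0.0, -1.2]
width: 0.0136
grasp_force: 30.0
```

Emit:
carry_out:
  increments:
    - [[0, 0.03, 0, 0, 0, 0], [0, 0.065, 0, 0, 0, 0], [0, 0.0945, 0, 0, 0, 0], [0, 0.1025, 0, 0, 0, 0], [0, 0.1025, 0, 0, 0, 0]]

```text
time: 23.3
tcp_pos: [0.4416, 0.3793, 0.0711]
tool_rot: [-0.296, 3.127, -0.001]
wrist_force: [0.3, -0.3, -1.7]
width: 0.014
grasp_force: 30.0
```

Emit:
carry_out:
  increments:
    - [[0, 0, 0.001, 0, 0, 0], [0, 0, 0.002, 0, 0, 0], [0, 0, 0.0022, 0, 0, 0], [0, 0, 0.0022, 0, 0, 0]]

```text
time: 23.8
tcp_pos: [0.4416, 0.3793, 0.0689]
tool_rot: [0.295, -3.128, 0.0]
wrist_force: [0.0, 0.5, -0.8]
width: 0.0141
grasp_force: 30.0
```

```bash
python3 st.py
```

```text
clamp xyz mm [-148.9   50.7   68.9] F [ 0.1  0.5 -0.8] head 190.77 t 23.8 w 0.014100715992473305
```

Emit:
carry_out:
  increments:
    - [[0, 0, 0, 0, 0, 0], [0, 0, 0, 0, 0, 0], [0, 0, 0, 0, 0, 0]]
  jaw: -0.55

```text
time: 24.18
tcp_pos: [0.4415, 0.3797, 0.069]
tool_rot: [-0.296, 3.127, 0.0]
wrist_force: [-0.7, -0.3, 0.6]
width: 0.0209
grasp_force: 0.0
```

Emit:
carry_out:
  increments:
    - [[0, 0, -0.008, 0, 0, 0], [0, 0, -0.019, 0, 0, 0], [0, 0, -0.019, 0, 0, 0]]

```text
time: 24.55
tcp_pos: [0.442, 0.3801, 0.0892]
tool_rot: [-0.295, 3.126, 0.002]
wrist_force: [0.7, 0.2, 0.5]
width: 0.0212
grasp_force: 0.0
```

Emit:
carry_out:
  increments:
    - [[0, 0, 0, 0, 0, 0], [0, 0, 0, 0, 0, 0], [0, 0, 0, 0, 0, 0], [0, 0, 0, 0, 0, 0]]
  jaw: -1

```text
time: 25.05
tcp_pos: [0.4415, 0.3797, 0.0881]
tool_rot: [-0.295, 3.128, 0.0]
wrist_force: [-0.5, -0.5, 5.9]
width: 0.0138
grasp_force: 30.0
```

Emit:
carry_out:
  increments:
    - [[0, 0, -0.002, 0, 0, 0], [0, 0, -0.002, 0, 0, 0], [0, 0, -0.002, 0, 0, 0]]

```text
time: 25.42
tcp_pos: [0.4413, 0.3795, 0.0897]
tool_rot: [0.295, -3.127, 0.001]
wrist_force: [-0.0, 0.1, -2.0]
width: 0.014
grasp_force: 30.0
```

```bash
python3 st.py; python3 - <<'E'
from h import *
import cv2
s,c=wcam("w4");p=s["tcp_pos"];a=np.radians(10.84)
print(proj(c,p-np.array([np.cos(a),np.sin(a),0])*.022-[0,0,.082]))
E
```

```text
clamp xyz mm [-149.2   51.    89.7] F [-0.   0.1 -2. ] head 190.79 t 25.425 w 0.013981352175569721
[279.87599196 198.15759406]
```

Emit:
carry_out:
  increments:
    - [[-0.01, 0, 0, 0, 0, 0], [-0.018, 0, 0, 0, 0, 0], [-0.024, 0, 0, 0, 0, 0], [-0.03, 0, 0, 0, 0, 0], [-0.03, 0, 0, 0, 0, 0]]

```text
time: 26.1
tcp_pos: [0.4715, 0.3852, 0.0899]
tool_rot: [-0.295, 3.127, 0.0]
wrist_force: [-0.4, 0.3, -2.1]
width: 0.014
grasp_force: 30.0
```

Emit:
carry_out:
  increments:
    - [[-0.004, 0, 0, 0, 0, 0], [-0.008, 0, 0, 0, 0, 0], [-0.013, 0, 0, 0, 0, 0], [-0.013, 0, 0, 0, 0, 0]]

```text
time: 26.6
tcp_pos: [0.4842, 0.3877, 0.0899]
tool_rot: [-0.295, 3.127, 0.0]
wrist_force: [0.2, 0.5, -2.4]
width: 0.0139
grasp_force: 30.0
```

Emit:
carry_out:
  increments:
    - [[-0.0025, 0, 0, 0, 0, 0], [-0.005, 0, 0, 0, 0, 0], [-0.005, 0, 0, 0, 0, 0]]

```text
time: 26.98
tcp_pos: [0.4885, 0.388, 0.0897]
tool_rot: [0.295, -3.127, 0.001]
wrist_force: [-1.4, -1.1, -2.2]
width: 0.0141
grasp_force: 30.0
```

```bash
python3 st.py
```

```text
clamp xyz mm [-101.2   50.4   89.7] F [-1.6 -0.8 -2.2] head 190.76 t 26.975 w 0.014107031908222418
```

Bay 4's pad touches too, as expected. I continue in small steps.

Emit:
carry_out:
  increments:
    - [[-0.0015, 0, 0, 0, 0, 0], [-0.003, 0, 0, 0, 0, 0], [-0.003, 0, 0, 0, 0, 0]]

```text
time: 27.35
tcp_pos: [0.4912, 0.3884, 0.0897]
tool_rot: [0.295, -3.127, 0.002]
wrist_force: [-2.1, -3.9, -0.7]
width: 0.0141
grasp_force: 30.1
```

Emit:
carry_out:
  increments:
    - [[-0.0015, 0, 0, 0, 0, 0], [-0.003, 0, 0, 0, 0, 0], [-0.003, 0, 0, 0, 0, 0]]

```text
time: 27.72
tcp_pos: [0.4939, 0.3888, 0.0896]
tool_rot: [0.294, -3.126, 0.002]
wrist_force: [-3.1, -4.0, -2.8]
width: 0.0139
grasp_force: 30.1
```

Emit:
carry_out:
  increments:
    - [[-0.002, 0, 0, 0, 0, 0], [-0.002, 0, 0, 0, 0, 0], [-0.002, 0, 0, 0, 0, 0]]

```text
time: 28.1
tcp_pos: [0.4957, 0.3892, 0.0896]
tool_rot: [0.295, -3.126, 0.002]
wrist_force: [-2.8, -4.7, -1.7]
width: 0.0138
grasp_force: 30.1
```

```bash
python3 st.py
```

```text
clamp xyz mm [-93.9  50.3  89.6] F [-3.7 -4.1 -1.7] head 190.77 t 28.1 w 0.013790468516028009
```

Emit:
carry_out:
  increments:
    - [[-0.002, 0, 0, 0, 0, 0], [-0.003, 0, 0, 0, 0, 0], [-0.003, 0, 0, 0, 0, 0]]

```text
time: 28.48
tcp_pos: [0.4985, 0.3897, 0.0895]
tool_rot: [0.295, -3.126, 0.003]
wrist_force: [-3.7, -4.7, -1.7]
width: 0.0141
grasp_force: 30.1
```

Emit:
carry_out:
  increments:
    - [[-0.002, 0, 0, 0, 0, 0], [-0.004, 0, 0, 0, 0, 0], [-0.004, 0, 0, 0, 0, 0]]

```text
time: 28.85
tcp_pos: [0.5036, 0.3908, 0.0898]
tool_rot: [0.294, -3.128, 0.001]
wrist_force: [-1.2, -4.5, -2.7]
width: 0.0139
grasp_force: 30.1
```

Emit:
carry_out:
  increments:
    - [[-0.002, 0, 0, 0, 0, 0], [-0.004, 0, 0, 0, 0, 0], [-0.004, 0, 0, 0, 0, 0]]

```text
time: 29.22
tcp_pos: [0.5078, 0.392, 0.09]
tool_rot: [-0.295, 3.127, -0.0]
wrist_force: [-0.0, -5.3, -1.9]
width: 0.0141
grasp_force: 30.2
```

```bash
python3 st.py
```

```text
clamp xyz mm [-81.5  50.7  90. ] F [-1.  -5.2 -1.9] head 190.76 t 29.225 w 0.014104355501871776
```

Bay 4 is the sound one: past the ramp, about 1 N drag with a steady 5 N side push. I bring it home until the foot just meets the face.

Emit:
carry_out:
  increments:
    - [[-0.004, 0, 0, 0, 0, 0], [-0.008, 0, 0, 0, 0, 0], [-0.012, 0, 0, 0, 0, 0], [-0.016, 0, 0, 0, 0, 0], [-0.016, 0, 0, 0, 0, 0]]

```text
time: 29.85
tcp_pos: [0.5236, 0.395, 0.0899]
tool_rot: [-0.295, 3.127, -0.0]
wrist_force: [0.3, -5.2, -3.8]
width: 0.014
grasp_force: 30.1
```

Emit:
carry_out:
  increments:
    - [[-0.0015, 0, 0, 0, 0, 0], [-0.0015, 0, 0, 0, 0, 0], [-0.0015, 0, 0, 0, 0, 0]]

```text
time: 30.22
tcp_pos: [0.5244, 0.3954, 0.0899]
tool_rot: [-0.296, 3.128, -0.0]
wrist_force: [-0.3, -5.1, -2.3]
width: 0.0135
grasp_force: 30.1
```

Emit:
carry_out:
  increments:
    - [[-0.0015, 0, 0, 0, 0, 0], [-0.0015, 0, 0, 0, 0, 0], [-0.0015, 0, 0, 0, 0, 0]]

```text
time: 30.6
tcp_pos: [0.5258, 0.3957, 0.0899]
tool_rot: [0.296, -3.128, 0.0]
wrist_force: [-1.3, -5.0, -1.3]
width: 0.0137
grasp_force: 30.1
```

```bash
python3 st.py
```

```text
clamp xyz mm [-63.1  51.   89.9] F [-2.2 -4.6 -1.3] head 190.8 t 30.6 w 0.013731226024754638
```

Emit:
carry_out:
  increments:
    - [[-0.001, 0, 0, 0, 0, 0], [-0.001, 0, 0, 0, 0, 0], [-0.001, 0, 0, 0, 0, 0]]

```text
time: 30.98
tcp_pos: [0.5267, 0.3959, 0.0899]
tool_rot: [0.296, -3.127, 0.0]
wrist_force: [-1.5, -4.8, -2.8]
width: 0.0138
grasp_force: 30.1
```

Emit:
carry_out:
  increments:
    - [[-0.001, 0, 0, 0, 0, 0], [-0.001, 0, 0, 0, 0, 0], [-0.001, 0, 0, 0, 0, 0]]

```text
time: 31.35
tcp_pos: [0.5276, 0.396, 0.0899]
tool_rot: [0.296, -3.127, 0.0]
wrist_force: [-1.0, -4.8, -1.4]
width: 0.0137
grasp_force: 30.1
```

```bash
python3 st.py
```

```text
clamp xyz mm [-61.3  51.   89.9] F [-1.9 -4.5 -1.4] head 190.8 t 31.35 w 0.01367999478220111
```

Emit:
carry_out:
  increments:
    - [[-0.001, 0, 0, 0, 0, 0], [-0.001, 0, 0, 0, 0, 0], [-0.001, 0, 0, 0, 0, 0]]

```text
time: 31.72
tcp_pos: [0.528, 0.3961, 0.0899]
tool_rot: [0.296, -3.126, 0.001]
wrist_force: [-3.1, -5.9, 0.8]
width: 0.0137
grasp_force: 30.1
```

Emit:
carry_out:
  increments:
    - [[-0.001, 0, 0, 0, 0, 0], [-0.001, 0, 0, 0, 0, 0], [-0.001, 0, 0, 0, 0, 0]]

```text
time: 32.1
tcp_pos: [0.5283, 0.3962, 0.0899]
tool_rot: [0.296, -3.125, 0.002]
wrist_force: [-3.9, -6.4, 1.9]
width: 0.0137
grasp_force: 30.1
```

```bash
python3 st.py
```

```text
clamp xyz mm [-60.6  51.   89.9] F [-5.1 -5.6  1.9] head 190.83 t 32.1 w 0.013729371107340002
```

The foot meets the face. I ease off, shift gently to the −y wall, and lower onto the worktop.

Emit:
carry_out:
  increments:
    - [[0.001, 0, 0, 0, 0, 0], [0.001, -0.001, 0, 0, 0, 0], [0.001, -0.0015, 0, 0, 0, 0], [0.001, -0.0015, 0, 0, 0, 0]]

```text
time: 32.6
tcp_pos: [0.5284, 0.3952, 0.0899]
tool_rot: [0.296, -3.127, -0.0]
wrist_force: [-3.2, -4.4, -1.6]
width: 0.0141
grasp_force: 30.0
```

Emit:
carry_out:
  increments:
    - [[0, -0.0005, 0, 0, 0, 0], [0, -0.001, 0, 0, 0, 0], [0, -0.001, 0, 0, 0, 0]]

```text
time: 32.98
tcp_pos: [0.5286, 0.3943, 0.0899]
tool_rot: [0.297, -3.127, -0.0]
wrist_force: [-3.9, -3.3, -1.5]
width: 0.0135
grasp_force: 30.0
```

Emit:
carry_out:
  increments:
    - [[0, 0, 0.001, 0, 0, 0], [0, 0, 0.0018, 0, 0, 0], [0, 0, 0.0018, 0, 0, 0]]

```text
time: 33.35
tcp_pos: [0.5285, 0.3943, 0.0885]
tool_rot: [0.297, -3.127, -0.001]
wrist_force: [-5.6, -4.0, 2.3]
width: 0.014
grasp_force: 30.0
```

```bash
python3 st.py
```

```text
clamp xyz mm [-60.8  49.2  88.5] F [-6.3 -2.9  2.3] head 190.85 t 33.35 w 0.014022612658072997
```

Emit:
carry_out:
  increments:
    - [[0.0005, -0.0008, 0, 0, 0, 0], [0.0005, -0.0008, 0, 0, 0, 0], [0.0005, -0.0008, 0, 0, 0, 0]]

```text
time: 33.72
tcp_pos: [0.5285, 0.394, 0.0885]
tool_rot: [0.297, -3.127, -0.002]
wrist_force: [-5.2, -0.9, 2.7]
width: 0.014
grasp_force: 30.0
```

Emit:
carry_out:
  increments:
    - [[0, 0, 0, 0, 0, 0], [0, 0, 0, 0, 0, 0], [0, 0, 0, 0, 0, 0], [0, 0, 0, 0, 0, 0], [0, 0, 0, 0, 0, 0]]
  jaw: -0.2

```text
time: 34.35
tcp_pos: [0.5291, 0.393, 0.0881]
tool_rot: [-0.295, 3.127, 0.0]
wrist_force: [0.6, 0.4, -1.1]
width: 0.0371
grasp_force: 0.0
```

Emit:
carry_out:
  increments:
    - [[0, 0, -0.01, 0, 0, 0], [0, 0, -0.03, 0, 0, 0], [0, 0, -0.07, 0, 0, 0], [0, 0, -0.12, 0, 0, 0], [0, 0, -0.17, 0, 0, 0]]

```text
time: 34.98
tcp_pos: [0.529, 0.3929, 0.2614]
tool_rot: [-0.295, 3.127, 0.001]
wrist_force: [0.2, -0.2, -0.4]
width: 0.0372
grasp_force: 0.0
```

Emit:
carry_out:
  increments:
    - [[0, 0, -0.04, 0, 0, 0], [-0.02, 0, -0.06, 0, 0, 0], [-0.06, 0, -0.06, 0, 0, 0], [-0.06, 0, -0.06, 0, 0, 0], [-0.06, 0, -0.06, 0, 0, 0]]

```text
time: 35.6
tcp_pos: [0.5872, 0.4041, 0.3187]
tool_rot: [0.296, -3.127, -0.0]
wrist_force: [-0.6, 0.5, -0.3]
width: 0.0373
grasp_force: 0.0
```

```bash
python3 st.py; python3 - <<'E'
from h import *
import cv2
s,c=wcam('w5');print(s['tcp_pos'])
C=np.array([.5974,.3575,0]);Rz=Ro.from_rotvec([0,0,np.radians(10.84)]).as_matrix()
for p in [(-84,36,6),(-84,66,6),(-40,36,6),(-40,66,6),(-80,44,90),(-80,58,90),(-44,44,90),(-44,58,90),(-40,70,46)]: print(p,proj(c,C+Rz@np.array(p)/1000).round(1))
i=c["img"][60:210,190:390];cv2.imwrite("pics/w5c.png",cv2.resize(i,None,fx=4,fy=4,interpolation=cv2.INTER_CUBIC))
E
```

```text
clamp xyz mm [ -1.3  47.7 318.7] F [-0.5  0.6 -0.3] head 190.8 t 35.6 w 0.03734800694017397
[0.58718557 0.40406126 0.31874875]
(-84, 36, 6) [270.5 111.6]
(-84, 66, 6) [293.9 111.6]
(-40, 36, 6) [270.7 146.6]
(-40, 66, 6) [293.6 146.5]
(-80, 44, 90) [276.1 113.9]
(-80, 58, 90) [289.5 113.9]
(-44, 44, 90) [276.2 148.8]
(-44, 58, 90) [289.3 148.8]
(-40, 70, 46) [298.3 149.1]
```

View pics/w5c.png

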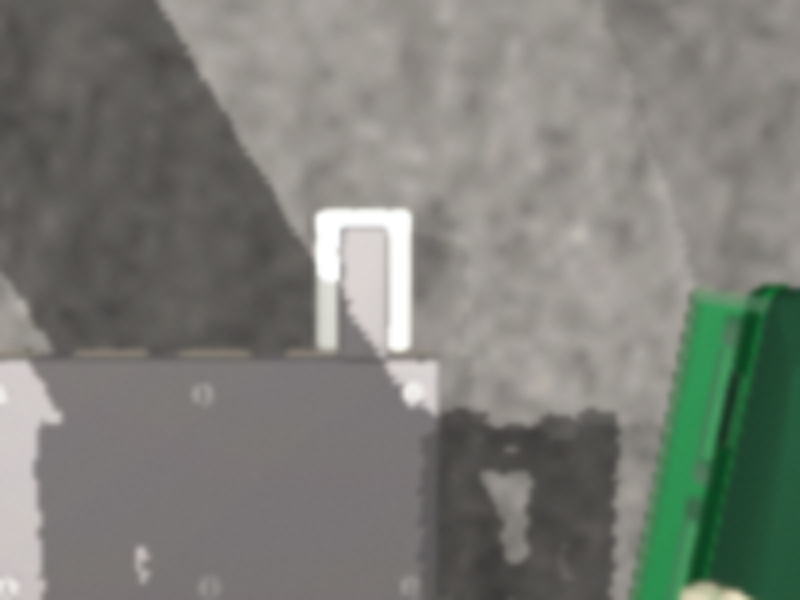

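The crop shows the gauge standing straight in bay 4. Its foot's rear edge is at about (363,208) in the crop, within half a pixel of the predicted fully-home position. The arm is clear, so I hand in.

```bash
python3 -c "
from plant import env
print(env.hand_in())"
```

```text
the job is handed in; nothing more can be done
None
```

Bay 4 has the sound pad (bays 1 and 3 ran free; bay 2's push climbed to 9 N, so I drew back): the gauge is let go and standing on the worktop, blade fully home in bay 4, and the job is handed in.

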